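# Nest a strainer set on its storage hook and press it home

## Robot

A 6-joint arm with a two-finger parallel gripper is mounted at the origin on a cart in front of the work surface, level with it; the furniture and walls round the work are solid. World frame = base frame: x ahead of the robot, y to its left, z up, the work surface at z = 0. Lengths are in m, angles in rad, forces in N, time in s.
With the tool pointing down it reaches from about 0.325 to 0.85 m from the base axis. Payload 4.4 kg.
Tool frame: the origin (TCP) lies midway between the tips of the shut fingers; the grasp point (between the pads) lies 19 mm behind it; z points along the fingers, y is the direction in which the jaws open and shut (so a half turn about z gives the same grasp; the last joint's range is limited). The gripper opens to 94 mm and grips with 3 to 60 N. Pads are 16 mm wide; open, the fingers measure 119 mm over their backs; the gripper's body (75 mm by 177 mm) begins 78 mm behind the grasp point.
Start: joints at [1.058, 0.207, 1.542, -0, 1.393, -0.15], TCP at [0.204, 0.538, 0.205] pointing down, gripper open.
Joint ranges: [-2.73, 2.73], [-0.86, 2.22], [0.23, 2.46], [-1.11, 4.25], [0.08, 2.63], [-2.82, 2.82]. Speed limits (rad/s): [2.79, 2.79, 3.14, 3.14, 3.14, 3.14].

## Interface

Orientations are given as [roll, pitch, yaw] about the fixed x, y, z axes, in that order (R = Rz(yaw) Ry(pitch) Rx(roll)).
In Python, from station import ctrl, monitor, viewer, job, outline_of, pinpoint gives the robot as it stands. Calls block until the motion is done:
- ctrl.reach(position, orientation): joint-space move of the TCP to a pose.
- ctrl.move_straight(position, speed=0.15, ori=None): straight line of the TCP; ori=None keeps the orientation; speed is the mean speed in m/s.
- ctrl.movej(angles): joint-space move.
- ctrl.grip(opening, grasp_force=None): finger opening in m; grasp_force is the grip in N (None keeps the last); returns when the fingers have stopped.
- ctrl.wait(seconds).
- ctrl.ik(position, orientation): joint angles nearest the present ones, or None.
- monitor.observe(): the state.
- viewer.grab_frame(name): name is "scene" or "top" or "wrist"; returns (picture, depth): 400x640x3 uint8, red, green, blue; 400x640 float32, m along the optical axis (not along the pixel's ray), 0 where there is no reading.
- viewer.camera_info(name): a dict with "camera_matrix" (3x3 intrinsics, pixels), "xyz" and "rotation" of the camera in the world. Camera axes: x right, y down, z forward; pixel columns grow to the right and rows downward; lengths in m; the calibration is good to about 2 mm. A picture is of the moment at which its call begins: read the wrist's pose just before it. camera_info takes no time and is no camera call; for the wrist camera it gives the pose at the moment of the call.
A pose or a line that the arm cannot do raises ctrl.PlanningError and nothing moves.
- job.finish_job(): hands the job in, once; it reports no verdict.
Trained networks look in the newest picture that a camera, given by its name, has taken for a name from the list of things; names that differ only in an ending like _2 or _b are one class to them, and where a whole thing is asked for, a point or a joint stands for the part that bears it (a point fixed in the world has none). Each returns a list of dicts, best first, with "conf" (0 to 1); they miss things now and then, are a little off and sometimes report something else, mostly with a low value. They report only what shows in the picture. A call takes as long as a camera call. They do not tell look-alikes from the thing itself.
- outline_of(camera, name): "mask" (400x640 bool, what is visible of it) and "extent" ([left, top, right, bottom] in pixels, round what is visible of it).
- pinpoint(camera, name): "point" ([column, row] in pixels: a listed point, or the origin of a listed thing).
The state is a dict: "t": time; "joint_positions": joint angles; "qd": joint speeds; "joint_efforts": joint torques, N m; "position": TCP position; "orientation": TCP orientation; "contact_force": force on the tool from outside, world axes, zero at the start; "moment": the same for the moment, N m; "width": finger opening in m.
Only numpy, scipy, OpenCV 4.12 (cv2) and the standard library are available. Lean on these libraries where they do the work, as an engineer would, in place of code of your own. Each camera call takes 0.05 s, during which the arm holds its last target.

## Task

Put the rinsed strainer set away on its storage hook: take the three strainers out of the rack by their tabs and slide them by their eyes onto the hook's bar past the sprung keeper, dish to the back, the one with the widest dish first, then the middle one, then the smallest, so that each dish sits fully home inside the one before. With the last one, press the whole set firmly but gently back against the hook's buffered stop (a good finger push, about 10 N; never force it), then let go so that the nested set stays hanging behind the keeper.

Things in the scene. Friction and masses are not known exactly. Their poses are not given: they have to be found in the camera images.
- strainer_large: large stainless strainer: frame plate 76 wide, 66 high, 6 thick (mm), round opening 52 mm wide, its conical dish standing out 34 mm behind, 59 mm wide outside at the plate, 52 at the end. Above it a square eye bush, opening 16x16, outside 24x24, 16 mm long. Origin: centre of the eye. x: along the eye to the dish side (back), y: across, z: up. Lower edge 83 mm below origin. 0.1 to 0.2 kg
- strainer_medium: medium strainer, as the large one in all (eye, frame, tab, origin, axes) but its dish: opening 44 mm wide, dish 28 mm deep, 51 mm wide outside at the plate, 45 at the end
- strainer_small: small strainer, as the large one in all (eye, frame, tab, origin, axes) but its dish: opening 36 mm wide, dish 22 mm deep, 43 mm wide outside at the plate, 38 at the end
- strainer_large_tab (a point): where to grip the large strainer, 30 mm above its origin: a flat upright tab 28 mm wide (y), 8 mm thick (x), from 11 to 45 mm above the origin; take it from above by its two narrow edges. Axes as the strainer's
- strainer_medium_tab (a point): the same point of the medium strainer's tab
- strainer_small_tab (a point): the same point of the small strainer's tab
- strainer_large_dish (a point): centre of the large strainer's dish end (its back): x = +37 mm, 50 mm below the origin. The frame plate lies at x -3 to +3 mm. Medium: x = +31 mm, small: x = +25 mm
- strainer_hook: fixed hook: grey base 215x110x8 mm with a drip dish, column 20 mm thick in x, 36 wide, 142 high, and from it one level square bar of slippery steel 12x12 mm along the hook's -x (to the robot), axis 125 mm above the table. Origin: on the table under the column's centre. Home, the eye bushes touch end to end: strainer origins 16 mm apart along the bar, x axes along the hook's +x, large at the back
- hook_nose (a point): tip of the bar, on its axis, 187 mm in front (-x) of the hook's origin; axes as the hook's. The last 19 mm taper, round, from 12 to 4 mm at this tip; from there back to the column the bar is full size
- hook_keeper (a point): top edge of the sprung keeper, a ramp tongue 6 mm wide in the bar's top: flush at hook x = -164 mm, rising to a step 6 mm above the bar here, x = -142 mm. An eye pushed along +x presses it down (about 1 to 4 N along the bar); it springs up when the 16 mm eye has passed, and then holds the strainer on
- hook_root (a point): where the bar meets the column. Between here and the keeper a stop is clamped: collar 30x30 mm with thumbscrew and, in front, a rubber buffer giving 1 mm per 8 N, 3 mm at most. The buffer's face is anywhere from hook x = -89 to -53 mm: not measured, feel for it. Home means the large strainer bears on it with over 5 N; over 20 N anywhere between strainers or on the hook is too much
- rinse_rack: fixed white rack 176x104 mm holding the strainers upright, any in any place, dishes towards its +x: floor 8 mm thick, slotted sides with tops 52 mm above the table, slots at x = -50, 0 and +50 mm, 8 mm wide for the 6 mm plates, which have a little play. Lift a strainer straight up by 50 mm to clear it. Origin: on the table under the middle place
Things that resemble listed ones, but are neither listed nor needed, are in the scene too. Leave any yellow look-alike of the strainer_small alone.

How it is judged:
On the way, in this order (a step that is already met when the one before it is completed fails the run):
1. the large strainer hangs on the bar behind the keeper, let go (x of strainer_large in the frame of strainer_hook above -0.135 m and y of strainer_large in the frame of strainer_hook between -0.005 and 0.005 m and z of strainer_large in the frame of strainer_hook between 0.12 and 0.13 m and contact force between the fingers and strainer_large below 0.3 N), for 0.2 s.
2. the medium strainer hangs on the bar behind the keeper, in front of the large one, let go (x of each of strainer_large, strainer_medium in the frame of strainer_hook above -0.135 m and y of strainer_medium in the frame of strainer_hook between -0.005 and 0.005 m and z of strainer_medium in the frame of strainer_hook between 0.12 and 0.13 m and x of strainer_medium in the frame of strainer_large below -0.014 m and contact force between the fingers and strainer_medium below 0.3 N), for 0.2 s.
3. the small strainer is home in the medium one and the whole nested set is pressed against the stop (x of strainer_large in the frame of strainer_hook above -0.135 m and y of strainer_large in the frame of strainer_hook between -0.005 and 0.005 m and z of strainer_large in the frame of strainer_hook between 0.12 and 0.13 m and x of strainer_medium in the frame of strainer_large between -0.018 and -0.014 m and y of strainer_medium in the frame of strainer_large between -0.004 and 0.004 m and z of strainer_medium in the frame of strainer_large between -0.004 and 0.004 m and x of strainer_small in the frame of strainer_medium between -0.018 and -0.014 m and y of strainer_small in the frame of strainer_medium between -0.004 and 0.004 m and z of strainer_small in the frame of strainer_medium between -0.004 and 0.004 m and contact force between strainer_large and strainer_hook above 5 N), for 0.2 s.
At the end, for the whole second after the job is handed in: all three strainers hang on the bar behind the keeper, let go and at rest, medium home in large and small home in medium (origins 16 mm apart along the bar within 2 mm, 4 mm sideways and in height) (all of step 2 and y of strainer_large in the frame of strainer_hook between -0.005 and 0.005 m and z of strainer_large in the frame of strainer_hook between 0.12 and 0.13 m and x of strainer_small in the frame of strainer_hook above -0.135 m and y of strainer_small in the frame of strainer_hook between -0.005 and 0.005 m and z of strainer_small in the frame of strainer_hook between 0.12 and 0.13 m and x of strainer_medium in the frame of strainer_large above -0.018 m and y of strainer_medium in the frame of strainer_large between -0.004 and 0.004 m and z of strainer_medium in the frame of strainer_large between -0.004 and 0.004 m and x of strainer_small in the frame of strainer_medium between -0.018 and -0.014 m and y of strainer_small in the frame of strainer_medium between -0.004 and 0.004 m and z of strainer_small in the frame of strainer_medium between -0.004 and 0.004 m and contact force between the fingers and strainer_large below 0.3 N and contact force between the fingers and strainer_small below 0.3 N and linear speed of each of strainer_large, strainer_medium, strainer_small below 0.02 m/s); the robot touches nothing.
It fails at once if more than 20 N between strainer_large and strainer_hook (contact force between strainer_large and strainer_hook above 20 N).
It fails at once if more than 20 N between strainer_medium and strainer_hook (contact force between strainer_medium and strainer_hook above 20 N).
It fails at once if more than 20 N between strainer_small and strainer_hook (contact force between strainer_small and strainer_hook above 20 N).
It fails at once if more than 20 N between strainer_large and strainer_medium (contact force between strainer_large and strainer_medium above 20 N).
It fails at once if more than 20 N between strainer_medium and strainer_small (contact force between strainer_medium and strainer_small above 20 N).
It also fails if it takes over 72 s, if anything falls off the work surface, if the arm or the gripper's body presses on something with over 40 N, if the wrist force passes 120 N, or if a joint passes its speed limit or range.

## Working session

There is one attempt and no reset: what is moved stays moved. The work goes in short steps, each a Python script; the robot and the scene stay as the last script left them, time stands still between calls to the robot, and variables do not carry over. Pictures are saved under pics/ and viewed, and the job is handed in when it is done.

```bash
ls; mkdir -p pics; cat > h.py <<'E'
import numpy as np, cv2
from station import ctrl, monitor, viewer, job, outline_of, pinpoint
def save(im,n): cv2.imwrite('pics/'+n+'.png', cv2.cvtColor(im,cv2.COLOR_RGB2BGR))
def cloud(d,info):
    K=np.array(info['camera_matrix']);R=np.array(info['rotation']);t=np.array(info['xyz'])
    v,u=np.mgrid[0:d.shape[0],0:d.shape[1]]
    p=np.stack([(u-K[0,2])/K[0,0]*d,(v-K[1,2])/K[1,1]*d,d],-1)
    return p@R.T+t
def ray(px,info):
    K=np.array(info['camera_matrix']);R=np.array(info['rotation']);t=np.array(info['xyz'])
    return t,R@np.array([(px[0]-K[0,2])/K[0,0],(px[1]-K[1,2])/K[1,1],1])
def atz(px,info,z):
    t,r=ray(px,info); return t+r*(z-t[2])/r[2]
E
python3 - <<'E'
from h import *
for c in ['scene','top']:
    im,d=viewer.grab_frame(c); save(im,c+'0'); np.savez(c+'0.npz',im=im,d=d)
    i=viewer.camera_info(c); print(c,i['xyz'],np.round(i['rotation'],3),np.round(i['camera_matrix'],1))
    for n in ['strainer_large','strainer_medium','strainer_small','strainer_hook','hook_nose','hook_keeper','hook_root','rinse_rack','strainer_large_tab','strainer_medium_tab','strainer_small_tab']:
        print(n,[(np.round(k['point'],1).tolist(),round(k['conf'],2)) for k in pinpoint(c,n)])
s=monitor.observe();print(s)
E
```

```text
pics
scene [-0.06425305 -0.49867455  0.50022666] [-1.975 -0.008 -0.795] [[443.    0.  320.8]
 [  0.  443.  199.6]
 [  0.    0.    1. ]]
strainer_large [([305.2, 207.3], 0.86)]
strainer_medium [([270.3, 214.5], 0.55), ([412.6, 205.2], 0.36)]
strainer_small [([244.6, 206.5], 0.92), ([292.2, 208.9], 0.69)]
strainer_hook [([409.3, 254.3], 0.97), ([304.0, 207.9], 0.17)]
hook_nose [([351.7, 226.6], 0.62)]
hook_keeper [([371.1, 215.1], 0.58)]
hook_root [([416.1, 202.0], 0.81), ([308.5, 191.0], 0.72)]
rinse_rack [([285.9, 245.7], 0.79)]
strainer_large_tab [([306.4, 191.4], 0.64)]
strainer_medium_tab [([271.6, 201.0], 0.7)]
strainer_small_tab [([243.6, 206.8], 0.74), ([290.6, 193.5], 0.69)]
top [0.49808347 0.13433044 0.99632931] [-3.049  0.017 -1.566] [[363.8   0.  320.4]
 [  0.  363.8 198.7]
 [  0.    0.    1. ]]
strainer_large [([309.6, 204.9], 0.96)]
strainer_medium [([303.0, 238.8], 0.7), ([388.7, 159.5], 0.39)]
strainer_small [([306.4, 218.9], 0.76), ([231.2, 215.3], 0.68)]
strainer_hook [([387.2, 158.4], 0.94), ([309.3, 219.1], 0.55)]
hook_nose [([394.1, 225.2], 0.65)]
hook_keeper [([39
[... 286 characters left out ...]
], 0.71)]
{'t': 1.2, 'joint_positions': array([ 1.05751575e+00,  2.06635871e-01,  1.54150569e+00, -2.65585121e-05,
        1.39345391e+00, -1.50479653e-01]), 'qd': array([ 2.54191193e-04,  1.41010588e-05, -1.56904080e-03, -2.29385518e-04,
       -1.39618471e-03, -9.98298664e-04]), 'joint_efforts': array([-2.99539342e-04, -3.70881093e+01, -2.81760621e+01,  6.99919858e-02,
        2.72804091e-02, -1.94400451e-05]), 'position': array([0.20407742, 0.5375773 , 0.20542358]), 'orientation': array([-3.14158596e+00,  2.54255669e-05,  2.77879642e+00]), 'contact_force': array([ 0.38626046,  0.92885387, -0.34861648]), 'moment': array([ 0.00733083,  0.05294436, -0.01500108]), 'width': 0.0935658623815185}
```

View pics/scene0.png

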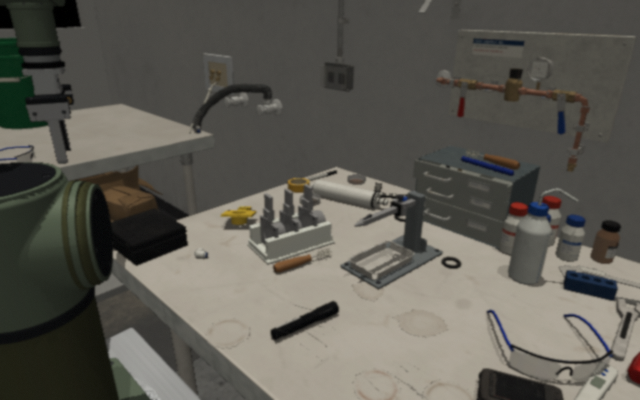

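View pics/top0.png

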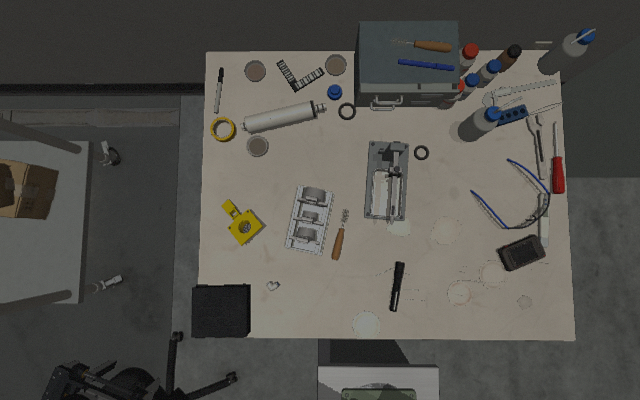

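```bash
cat >> h.py <<'E'
from scipy.spatial.transform import Rotation as Ro
def fixinfo(i):
    i=dict(i); r=np.array(i['rotation'])
    if r.shape==(3,): i['rotation']=Ro.from_euler('xyz',r).as_matrix()
    return i
def info(c): return fixinfo(viewer.camera_info(c))
E
python3 - <<'E'
from h import *
for c in ['scene','top']:
    z=np.load(c+'0.npz'); i=info(c); P=cloud(z['d'],i)
    x0,y0,x1,y1 = (230,130,450,290) if c=='scene' else (215,130,425,270)
    save(cv2.resize(z['im'][y0:y1,x0:x1],None,fx=3.6,fy=3.6,interpolation=cv2.INTER_CUBIC),c+'crop')
    if c=='top':
        for n,px,h in [('L tab',(312.8,202.3),.143),('S tab',(304,219.5),.143),('M tab',(300,240.3),.143),('nose',(394.1,225.2),.125),('keeper',(390.7,206.2),.137),('hook',(387.2,158.4),0),('rack',(305.6,223.6),0)]:
            print(n,atz(px,i,h).round(4), P[int(px[1]),int(px[0])].round(3))
E
```

```text
L tab [0.5689 0.1666 0.143 ] [0.573 0.17  0.105]
S tab [0.5283 0.187  0.143 ] [0.53  0.187 0.136]
M tab [0.4798 0.1959 0.143 ] [0.48  0.196 0.136]
nose [ 0.5163 -0.0268  0.125 ] [ 0.519 -0.049  0.004]
keeper [ 0.5607 -0.0172  0.137 ] [ 0.562 -0.017  0.132]
hook [ 0.7034 -0.0335  0.    ] [ 0.696 -0.026  0.041]
rack [0.5222 0.1913 0.    ] [0.524 0.192 0.009]
```

View pics/scenecrop.png

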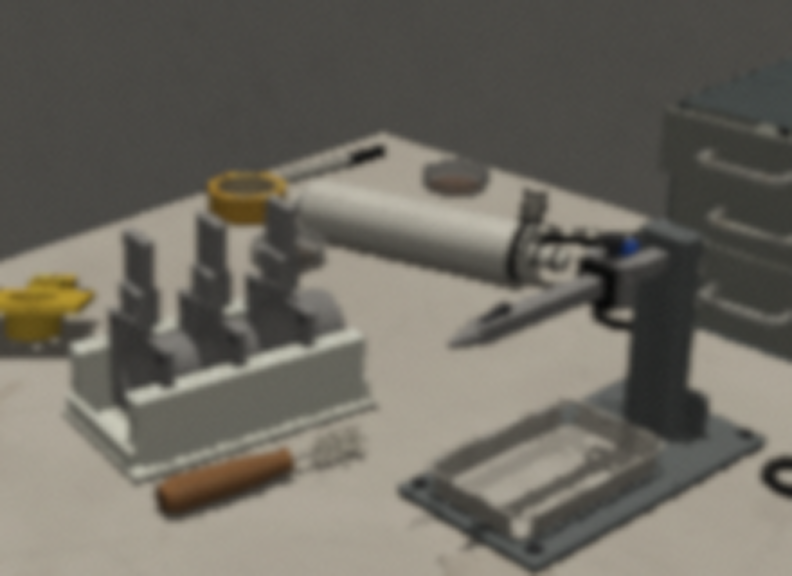

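View pics/topcrop.png

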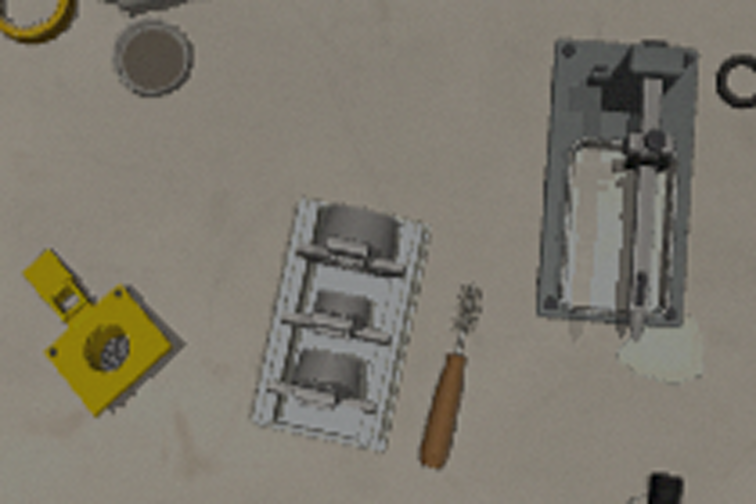

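```bash
python3 - <<'E'
from h import *
i=info('wrist');s=monitor.observe()
R=Ro.from_euler('xyz',s['orientation']).as_matrix()
print('cam in tool',R.T@(i['xyz']-s['position']),(R.T@i['rotation']).round(3).tolist(),np.round(i['camera_matrix'],1).tolist())
for p,y in [((.50,.18,.33),np.pi-.25),((.60,-.02,.33),np.pi-.05),((.50,-.02,.33),np.pi-.05)]:
    q=ctrl.ik(p,[np.pi,0,y]); print(q)
ctrl.reach((.48,.18,.33),[np.pi,0,np.pi-.25])
print(monitor.observe()['t'])
im,d=viewer.grab_frame('wrist'); save(im,'w1'); i=info('wrist'); np.savez('w1.npz',im=im,d=d,**i)
for n in ['strainer_large_tab','strainer_medium_tab','strainer_small_tab','rinse_rack']:
    for k in pinpoint('wrist',n):
        h=0 if n=='rinse_rack' else .121
        print(n,np.round(k['point'],1),round(k['conf'],2),atz(k['point'],i,h).round(4))
print(monitor.observe()['t'])
E
```

```text
cam in tool [ 0.07431731 -0.00131903 -0.17808458] [[0.0, -0.967, -0.256], [1.0, 0.0, -0.001], [0.001, -0.256, 0.967]] [[330.2, 0.0, 319.8], [0.0, 330.2, 202.5], [0.0, 0.0, 1.0]]
[ 0.1826267   0.04444744  1.46921051  0.          1.6279347  -1.13816963]
[-0.17740594  0.19674619  1.30040893  0.          1.64443754 -1.69820227]
[-0.21310447 -0.02461463  1.53889054  0.          1.62731674 -1.7339008 ]
2.9083
strainer_large_tab [334.8 261.6] 0.79 [0.5861 0.1718 0.121 ]
strainer_medium_tab [330.5 219.7] 0.61 [0.5305 0.1798 0.121 ]
strainer_medium_tab [330.3 181.2] 0.55 [0.4837 0.191  0.121 ]
strainer_small_tab [473.8 183.2] 0.9 [0.5281 0.3562 0.121 ]
strainer_small_tab [331.3 217.8] 0.56 [0.5284 0.1813 0.121 ]
rinse_rack [329.5 193.3] 0.98 [0.5262 0.1829 0.    ]
3.1583
```

View pics/w1.png

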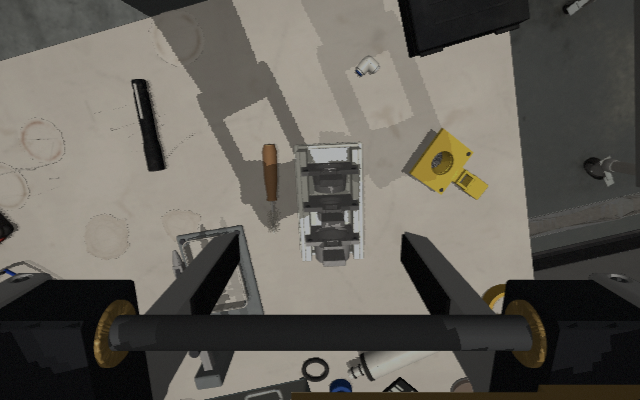

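```bash
python3 - <<'E'
from h import *
z=np.load('w1.npz'); i={k:z[k] for k in ('camera_matrix','xyz','rotation')}; P=cloud(z['d'],i)
save(cv2.resize(z['im'][130:275,280:380],None,fx=4,fy=4,interpolation=cv2.INTER_CUBIC),'w1crop')
m=(P[...,2]>.110)&(P[...,2]<.145)&(abs(P[...,1]-.18)<.06)&(P[...,0]>.42)&(P[...,0]<.63)
q=P[m]; 
for c in [(.484,.191),(.530,.18),(.578,.17)]:
    a=q[(abs(q[:,0]-c[0])<.02)&(abs(q[:,1]-c[1])<.03)]
    t=a[a[:,2]>.128]
    print(len(a),len(t),t[:,:].mean(0).round(4),t.min(0).round(4),t.max(0).round(4), 'minrect',cv2.minAreaRect((t[:,:2]*1000).astype(np.float32)))
# rack rim
m=(P[...,2]>.045)&(P[...,2]<.058)&(abs(P[...,1]-.18)<.08)&(P[...,0]>.40)&(P[...,0]<.65)
mm=cv2.morphologyEx(m.astype(np.uint8),cv2.MORPH_OPEN,np.ones((2,2)))
r=P[mm>0]; print(len(r),cv2.minAreaRect((r[:,:2]*1000).astype(np.float32)),r[:,2].mean())
f=P[(abs(P[...,2])<.01)&(abs(P[...,0]-.45)<.1)&(abs(P[...,1]-.1)<.1)];print('table',np.median(f[:,2]))
# base outline by white
E
```

```text
257 185 [0.4821 0.1914 0.1342] [0.4764 0.1775 0.1286] [0.4887 0.2052 0.137 ] minrect ((482.5517578125, 191.539794921875), (27.715511322021484, 8.168895721435547), 79.20803833007812)
284 184 [0.5306 0.1815 0.1339] [0.5251 0.1676 0.128 ] [0.5378 0.1949 0.1365] minrect ((531.4347534179688, 181.601318359375), (27.640419006347656, 8.167465209960938), 78.03130340576172)
313 180 [0.5801 0.1711 0.1338] [0.5747 0.1572 0.1281] [0.5873 0.185  0.1368] minrect ((581.1046752929688, 171.3057403564453), (27.31590461730957, 8.960144996643066), 79.0365982055664)
2347 ((526.2794799804688, 186.84100341796875), (100.48783874511719, 237.1836700439453), 77.24220275878906) 0.04910256998975848
table -0.001020032756615774
```

View pics/w1crop.png

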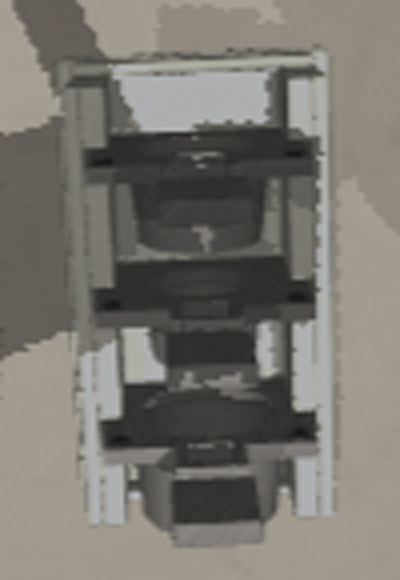

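```bash
python3 - <<'E'
from h import *
ctrl.reach((.50,-.02,.33),[np.pi,0,np.pi-.07])
im,d=viewer.grab_frame('wrist'); save(im,'w2'); i=info('wrist'); np.savez('w2.npz',im=im,d=d,**i)
for n,h in [('hook_nose',.125),('hook_keeper',.137),('hook_root',.125),('strainer_hook',0)]:
    for k in pinpoint('wrist',n):
        print(n,np.round(k['point'],1),round(k['conf'],2),atz(k['point'],i,h).round(4))
P=cloud(d,i)
m=(P[...,2]>.115)&(P[...,2]<.16)&(abs(P[...,1]+.02)<.05)&(P[...,0]>.45)&(P[...,0]<.72)
q=P[m]
for x in np.arange(.5,.72,.01):
    a=q[abs(q[:,0]-x)<.005]
    if len(a): print(round(x,3),len(a),'y',a[:,1].min().round(4),np.median(a[:,1]).round(4),a[:,1].max().round(4),'z',np.median(a[:,2]).round(4),a[:,2].max().round(4))
print(monitor.observe()['t'])
save(cv2.resize(im[130:330,230:420],None,fx=3,fy=3,interpolation=cv2.INTER_CUBIC),'w2crop')
E
```

```text
hook_nose [320.1 192.9] 0.68 [ 0.5149 -0.021   0.125 ]
hook_keeper [322.8 236.1] 0.57 [ 0.5652 -0.0212  0.137 ]
hook_root [323.5 324.1] 0.91 [ 0.6939 -0.0287  0.125 ]
strainer_hook [321.5 281.9] 0.86 [ 0.6992 -0.0312  0.    ]
0.52 22 y -0.023 -0.0198 -0.0169 z 0.1261 0.1271
0.53 66 y -0.0261 -0.0207 -0.016 z 0.1277 0.1309
0.54 86 y -0.0267 -0.0207 -0.0152 z 0.1296 0.1319
0.55 82 y -0.0274 -0.0221 -0.0159 z 0.1308 0.1342
0.56 79 y -0.0282 -0.022 -0.0166 z 0.1322 0.1364
0.57 69 y -0.0288 -0.0226 -0.0172 z 0.13 0.1318
0.58 79 y -0.0295 -0.024 -0.0179 z 0.13 0.1318
0.59 65 y -0.0303 -0.0251 -0.0198 z 0.1299 0.1315
0.6 67 y -0.031 -0.0257 -0.0204 z 0.1299 0.1312
0.61 65 y -0.0316 -0.0263 -0.021 z 0.13 0.1314
0.62 68 y -0.0324 -0.0272 -0.0217 z 0.1299 0.1322
0.63 94 y -0.0412 -0.0303 -0.0224 z 0.1298 0.1374
0.64 261 y -0.044 -0.0288 -0.0145 z 0.1359 0.1527
0.65 238 y -0.0446 -0.0277 -0.0143 z 0.1384 0.1534
0.66 16 y -0.0421 -0.0239 -0.0156 z 0.138 0.1519
0.67 36 y -0.0373 -0.0313 -0.0252 z 0.1302 0.132
0.68 6 y -0.0373 -0.0341 -0.0256 z 0.1292 0.1297
4.225
```

View pics/w2.png

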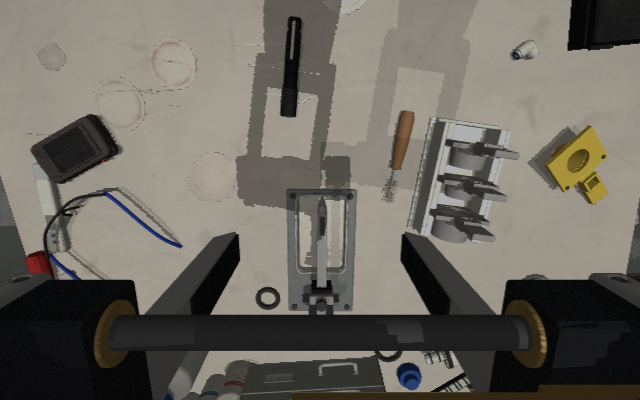

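View pics/w2crop.png

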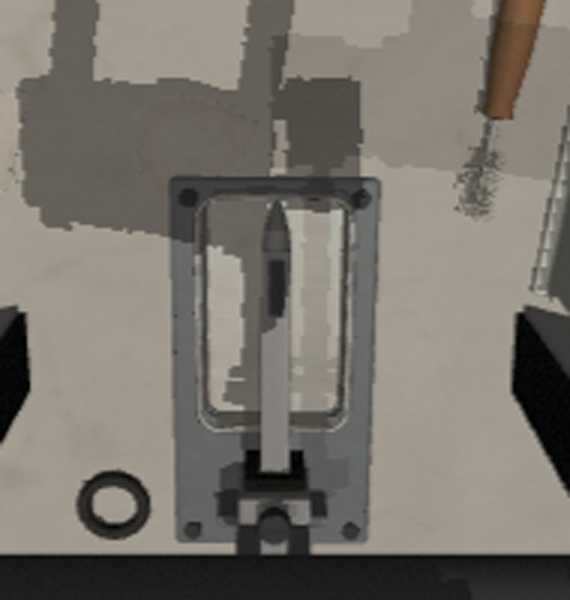

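```bash
cat >> h.py <<'E'
RY=-.202; HY=-.077
def st(): return monitor.observe()
def rep(tag=''):
    s=st(); print(tag,'t',round(s['t'],2),'pos',s['position'].round(4),'ori',s['orientation'].round(3),'F',s['contact_force'].round(2),'M',s['moment'].round(2),'w',round(s['width'],4)); return s
def pick(x,y,dz=0.0,f=40):
    o=[np.pi,0,np.pi+RY]
    ctrl.reach((x,y,.20),o); ctrl.move_straight((x,y,.102+dz),.12); rep('at')
    ctrl.grip(0.02,f); ctrl.wait(.1); rep('gripped')
    ctrl.move_straight((x,y,.175+dz),.10); return rep('lifted')
E
python3 - <<'E'
from h import *
ctrl.grip(.06)
pick(.5806,.1712,.002)
im,d=viewer.grab_frame('wrist'); save(im,'w3'); i=info('wrist'); np.savez('w3.npz',im=im,d=d,**i)
E
```

```text
at t 6.84 pos [0.5815 0.1712 0.105 ] ori [3.141e+00 2.000e-03 2.939e+00] F [-0.03  0.65  0.09] M [ 0.03 -0.   -0.04] w 0.0598
gripped t 7.54 pos [0.5807 0.1714 0.1041] ori [3.141 0.    2.94 ] F [-0.29  0.12 -0.19] M [ 0.17 -0.05  0.01] w 0.0277
lifted t 8.43 pos [0.5799 0.1711 0.1761] ori [-3.141e+00 -2.000e-03  2.940e+00] F [-0.55 -0.67 -1.25] M [-0.02  0.03  0.01] w 0.0276
```

View pics/w3.png

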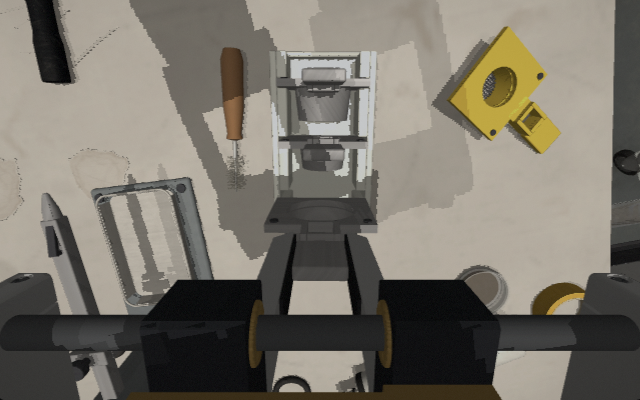

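```bash
python3 - <<'E'
from h import *
z=np.load('w3.npz'); i={k:z[k] for k in ('camera_matrix','xyz','rotation')}; P=cloud(z['d'],i)
p0=np.array([.5799,.1711,.1761]); R=Ro.from_euler('z',RY).as_matrix()  # strainer axes
Q=(P-p0)@R   # x fwd, y left, z up rel TCP
Q[z['d']==0]=9
# expected: tab top z = 19-2+... origin at TCP -(11+2): tab z -2..32 rel TCP
for nm,m in [('plate',(Q[...,2]<-.03)&(Q[...,2]>-.10)&(abs(Q[...,0])<.02)&(abs(Q[...,1])<.06)),
             ('all',(Q[...,2]<.04)&(Q[...,2]>-.03)&(abs(Q[...,0])<.02)&(abs(Q[...,1])<.0125))]:
    q=Q[m]; v,u=np.nonzero(m); print(nm,len(q),'u',u.min(),u.max(),'v',v.min(),v.max())
    for lo in np.arange(-.10,.05,.006):
        a=q[(q[:,2]>=lo)&(q[:,2]<lo+.006)]
        if len(a)>8: print(round(lo,3),len(a),'x',a[:,0].min().round(4),np.median(a[:,0]).round(4),'y',a[:,1].min().round(4),a[:,1].max().round(4),'mid',((a[:,1].min()+a[:,1].max())/2).round(4))
E
```

```text
plate 3210 u 264 377 v 198 241
-0.1 74 x -0.0068 -0.0066 y -0.0372 0.0368 mid -0.0002
-0.094 628 x -0.007 -0.0007 y -0.0389 0.0364 mid -0.0012
-0.088 527 x -0.0068 -0.0001 y -0.0391 0.0366 mid -0.0013
-0.082 246 x -0.0067 -0.0033 y -0.0389 0.0367 mid -0.0011
-0.076 138 x -0.0065 -0.0056 y -0.0391 0.0366 mid -0.0012
-0.07 97 x -0.0064 -0.0057 y -0.0392 0.0367 mid -0.0013
-0.064 78 x -0.006 -0.0055 y -0.0393 0.0363 mid -0.0015
-0.058 110 x -0.0058 -0.0052 y -0.0392 0.0365 mid -0.0013
-0.052 130 x -0.0058 -0.005 y -0.0395 0.0365 mid -0.0015
-0.046 223 x -0.0057 -0.0047 y -0.0395 0.0366 mid -0.0014
-0.04 251 x -0.0063 -0.0047 y -0.0393 0.0364 mid -0.0014
-0.034 708 x -0.0059 -0.0022 y -0.0394 0.0366 mid -0.0014
all 2807 u 297 350 v 220 296
-0.028 194 x -0.0096 -0.0066 y -0.0123 0.0102 mid -0.0011
-0.022 140 x -0.0095 -0.0076 y -0.0122 0.0105 mid -0.0009
-0.016 43 x -0.0094 -0.0087 y -0.0125 0.0103 mid -0.0011
-0.01 75 x -0.0092 -0.0085 y -0.0122 0.0104 mid -0.0009
-0.004 429 x -0.009 -0.0058 y -0.0124 0.0124 mid -0.0
0.002 201 x -0.0088 -0.0042 y -0.0125 0.0125 mid 0.0
0.008 224 x -0.0091 -0.004 y -0.0124 0.0123 mid -0.0001
0.014 251 x -0.0086 -0.0038 y -0.0125 0.0124 mid -0.0
0.02 271 x -0.0085 -0.0035 y -0.0124 0.0124 mid 0.0
0.026 919 x -0.0091 -0.0009 y -0.0125 0.0125 mid -0.0
0.032 43 x -0.0087 -0.0013 y -0.0076 0.0125 mid 0.0024
0.038 16 x -0.0089 0.0036 y 0.0121 0.0124 mid 0.0123
```

```bash
cat >> h.py <<'E'
OH=[np.pi,0,np.pi+HY]
u=np.array([np.cos(HY),np.sin(HY),0]); n_=np.array([-np.sin(HY),np.cos(HY),0])
E
python3 - <<'E'
from h import *
s=st(); p=s['position']
ctrl.move_straight((p[0],p[1],.25),.2)
ctrl.reach((.455,-.0132,.25),OH)
ctrl.move_straight((.455,-.0132,.138),.2); ctrl.wait(.2)
s=rep()
im,d=viewer.grab_frame('wrist'); save(im,'w4'); i=info('wrist'); np.savez('w4.npz',im=im,d=d,pos=s['position'],**i)
im2,d2=viewer.grab_frame('scene'); save(im2,'s4'); save(cv2.resize(im2[130:290,230:450],None,fx=3.6,fy=3.6,interpolation=cv2.INTER_CUBIC),'s4crop')
E
```

```text
t 10.79 pos [ 0.4565 -0.0134  0.1397] ori [-3.141e+00  3.000e-03  3.065e+00] F [ 0.16 -0.01 -0.67] M [ 0.03  0.01 -0.02] w 0.0277
```

View pics/w4.png

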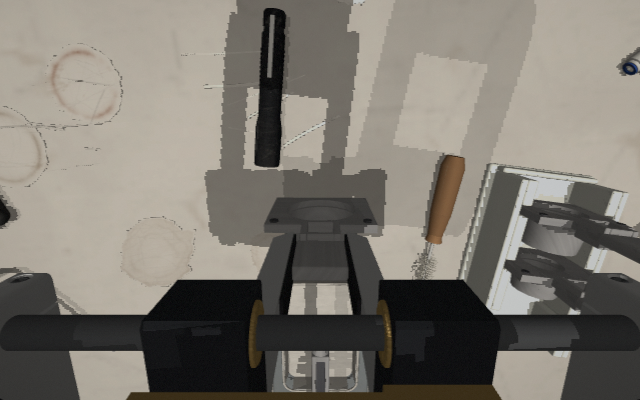

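View pics/s4crop.png

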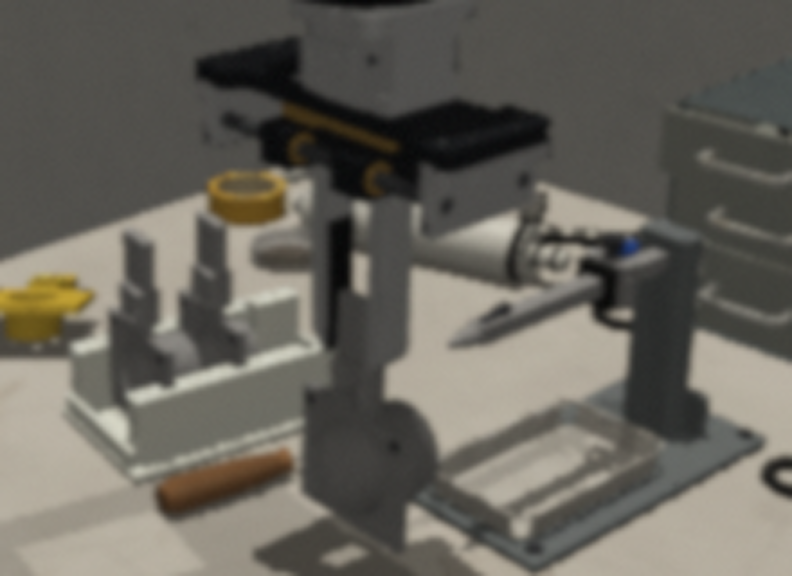

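```bash
cat >> h.py <<'E'
def line(x,off=0.0): return -.02165+.0013+off-.0771*(x-.55)
def slide(x0,x1,z,ds,F0,fmax=8,lat=4,sp=.05,off=0.0,quiet=False,settle=0.0):
    x=x0
    while x<x1-1e-6:
        x=min(x+ds,x1)
        ctrl.move_straight((x,line(x,off),z),sp)
        if settle: ctrl.wait(settle)
        s=st(); f=s['contact_force']-F0; fa,fl=f@u,f@n_
        if not quiet: print(round(s['t'],2),'cmd',round(x,4),'pos',s['position'].round(4),'along',round(fa,2),'lat',round(fl,2),'z',round(f[2],2),'My',s['moment'].round(2))
        if -fa>fmax or abs(fl)>lat or abs(f[2])>lat*1.5: print('STOP'); break
    return x
def base(n=5):
    F=[]
    for _ in range(n): F.append(st()['contact_force']); ctrl.wait(.02)
    return np.mean(F,0)
E
python3 - <<'E'
from h import *
rep(); F0=base(); print(F0.round(2)); rep()
x=slide(.455,.525,.138,.010,F0,sp=.08)
rep()
E
```

```text
t 10.89 pos [ 0.4559 -0.0134  0.1392] ori [-3.141e+00  2.000e-03  3.065e+00] F [-0.15  0.22 -2.17] M [0.09 0.05 0.01] w 0.0276
[ 0.17 -0.07 -1.48]
 t 10.97 pos [ 0.4555 -0.0133  0.1388] ori [-3.141e+00  2.000e-03  3.064e+00] F [-0.27 -0.41 -1.72] M [ 0.08 -0.02  0.01] w 0.0273
11.25 cmd 0.465 pos [ 0.4655 -0.0139  0.1382] along -0.56 lat -0.22 z 0.67 My [ 0.03 -0.03  0.01]
11.53 cmd 0.475 pos [ 0.4752 -0.0146  0.138 ] along 0.23 lat -0.7 z 0.25 My [ 0.04 -0.   -0.01]
11.8 cmd 0.485 pos [ 0.4852 -0.0154  0.138 ] along 0.24 lat -0.48 z 0.48 My [0.01 0.06 0.04]
12.07 cmd 0.495 pos [ 0.4951 -0.0161  0.138 ] along -0.25 lat -0.33 z 0.19 My [0.04 0.01 0.03]
12.35 cmd 0.505 pos [ 0.505  -0.0169  0.1381] along -0.11 lat 0.76 z 0.03 My [ 0.06 -0.01 -0.01]
12.62 cmd 0.515 pos [ 0.515  -0.0177  0.138 ] along -0.35 lat 0.61 z -0.09 My [ 0.03 -0.   -0.01]
12.9 cmd 0.525 pos [ 0.525  -0.0185  0.138 ] along -0.51 lat 0.1 z -0.66 My [0.02 0.02 0.03]
 t 12.9 pos [ 0.525  -0.0185  0.138 ] ori [-3.142 -0.     3.065] F [-0.33  0.07 -2.15] M [0.02 0.02 0.03] w 0.0278
```

```bash
python3 - <<'E'
from h import *
F0=np.array([-.05,0,-1.7])
x=slide(.525,.57,.138,.005,F0,sp=.04)
im2,d2=viewer.grab_frame('scene'); save(cv2.resize(im2[130:290,230:450],None,fx=3.6,fy=3.6,interpolation=cv2.INTER_CUBIC),'s5crop')
E
```

```text
13.18 cmd 0.53 pos [ 0.53   -0.0188  0.138 ] along 0.01 lat 0.58 z 0.28 My [0.04 0.09 0.02]
13.45 cmd 0.535 pos [ 0.5352 -0.0192  0.138 ] along 0.06 lat 0.35 z -0.1 My [0.04 0.01 0.03]
13.72 cmd 0.54 pos [ 0.5403 -0.0196  0.138 ] along 0.01 lat 0.13 z -0.68 My [ 0.04 -0.   -0.02]
14.0 cmd 0.545 pos [ 0.5455 -0.02    0.1385] along -0.49 lat -0.19 z 3.02 My [0.09 0.28 0.03]
14.28 cmd 0.55 pos [ 0.5509 -0.0205  0.1384] along -0.01 lat 0.35 z 3.23 My [0.04 0.03 0.02]
14.55 cmd 0.555 pos [ 0.5558 -0.0209  0.1382] along -0.08 lat 0.01 z 2.53 My [ 0.03 -0.08 -0.01]
14.82 cmd 0.56 pos [ 0.5607 -0.0212  0.1381] along 0.37 lat -0.21 z 2.47 My [ 0.03 -0.15  0.01]
15.1 cmd 0.565 pos [ 0.5656 -0.0216  0.1381] along 1.53 lat 0.61 z 3.0 My [ 0.06 -0.12 -0.02]
15.38 cmd 0.57 pos [ 0.5705 -0.022   0.1381] along -0.01 lat -0.27 z 2.68 My [ 0.   -0.13 -0.01]
```

View pics/s5crop.png

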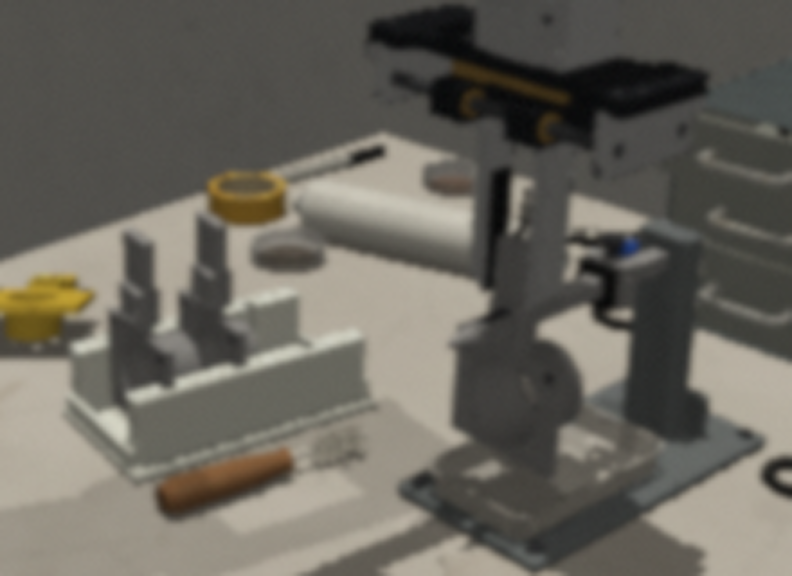

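```bash
python3 - <<'E'
from h import *
F0=np.array([-.05,0,-1.7])
x=slide(.57,.605,.138,.005,F0,sp=.05,fmax=4)
E
```

```text
15.68 cmd 0.575 pos [ 0.5747 -0.0222  0.1374] along -0.2 lat 0.36 z 1.02 My [-0.    0.05 -0.02]
15.93 cmd 0.58 pos [ 0.5801 -0.0227  0.1377] along 0.37 lat 0.27 z -0.23 My [ 0.08 -0.03  0.04]
16.18 cmd 0.585 pos [ 0.5853 -0.0231  0.138 ] along 0.29 lat -0.54 z -0.01 My [0.01 0.01 0.05]
16.43 cmd 0.59 pos [ 0.5903 -0.0235  0.1381] along 0.77 lat -1.01 z 0.25 My [ 0.06 -0.    0.05]
16.68 cmd 0.595 pos [ 0.5953 -0.0239  0.138 ] along 0.8 lat 0.19 z -0.33 My [0.03 0.03 0.01]
16.93 cmd 0.6 pos [ 0.6003 -0.0243  0.138 ] along 0.66 lat 0.16 z 0.18 My [0.05 0.03 0.  ]
17.18 cmd 0.605 pos [ 0.6053 -0.0247  0.138 ] along -1.18 lat 0.3 z 0.16 My [ 0.08 -0.01 -0.03]
```

```bash
python3 - <<'E'
from h import *
F0=np.array([.4,0,-1.7])
x=slide(.605,.63,.138,.0015,F0,sp=.03,fmax=3.0)
ctrl.wait(.1); rep()
im,d=viewer.grab_frame('wrist'); save(im,'w6'); i=info('wrist'); np.savez('w6.npz',im=im,d=d,pos=st()['position'],**i)
im2,d2=viewer.grab_frame('scene'); save(cv2.resize(im2[130:290,230:450],None,fx=3.6,fy=3.6,interpolation=cv2.INTER_CUBIC),'s6crop')
E
```

```text
17.43 cmd 0.6065 pos [ 0.6065 -0.0247  0.138 ] along -1.06 lat 0.17 z 0.58 My [-0.04 -0.02  0.01]
17.68 cmd 0.608 pos [ 0.6081 -0.0248  0.138 ] along -0.84 lat 0.14 z -0.08 My [ 0.02  0.01 -0.07]
17.93 cmd 0.6095 pos [ 0.6096 -0.0249  0.138 ] along -0.19 lat -0.14 z 0.4 My [-0.03 -0.03  0.01]
18.18 cmd 0.611 pos [ 0.6111 -0.0251  0.138 ] along 0.04 lat -0.42 z 0.95 My [-0.01 -0.07  0.01]
18.43 cmd 0.6125 pos [ 0.6126 -0.0252  0.138 ] along -0.41 lat 0.06 z 0.56 My [-0.03 -0.05  0.01]
18.68 cmd 0.614 pos [ 0.6141 -0.0253  0.138 ] along -1.08 lat 0.24 z 0.97 My [-0.01  0.06 -0.01]
18.93 cmd 0.6155 pos [ 0.6156 -0.0254  0.138 ] along -0.74 lat -1.0 z 0.43 My [ 0.04  0.04 -0.05]
19.18 cmd 0.617 pos [ 0.6171 -0.0255  0.138 ] along -0.05 lat -0.28 z -0.24 My [ 0.01 -0.   -0.01]
19.43 cmd 0.6185 pos [ 0.6186 -0.0257  0.138 ] along -1.09 lat -1.24 z 0.15 My [-0.03  0.03 -0.  ]
19.68 cmd 0.62 pos [ 0.6201 -0.0258  0.138 ] along -0.42 lat -0.38 z -0.04 My [-0.01 -0.   -0.02]
19.93 cmd 0.6215 pos [ 0.6216 -0.0259  0.138 ] along -0.33 lat 0.42 z -0.13 My [ 0.   -0.01  0.04]
20.18 cmd 0.623 pos [ 0.6231 -0.026   0.138 ] along -1.43 lat -0.04 z -0.6 My [-0.02  0.04  0.03]
20.43 cmd 0.6245 pos [ 0.6246 -0.0261  0.138 ] along 0.44 lat 1.26 z 0.21 My [ 0.02 -0.01 -0.01]
20.68 cmd 0.626 pos [ 0.6261 -0.0262  0.138 ] along 0.43 lat -0.34 z 0.12 My [ 0.03 -0.01 -0.02]
20.93 cmd 0.6275 pos [ 0.6276 -0.0264  0.138 ] along -1.14 lat -0.21 z 0.16 My [-0.09  0.04 -0.01]
21.18 cmd 0.629 pos [ 0.6284 -0.0264  0.1379] along -3.51 lat -0.88 z 0.73 My [0.05 0.49 0.03]
STOP
 t 21.27 pos [ 0.6284 -0.0264  0.1379] ori [-3.142e+00 -1.000e-03  3.065e+00] F [-2.4  -0.26 -0.79] M [0.07 0.49 0.01] w 0.0276
```

View pics/s6crop.png

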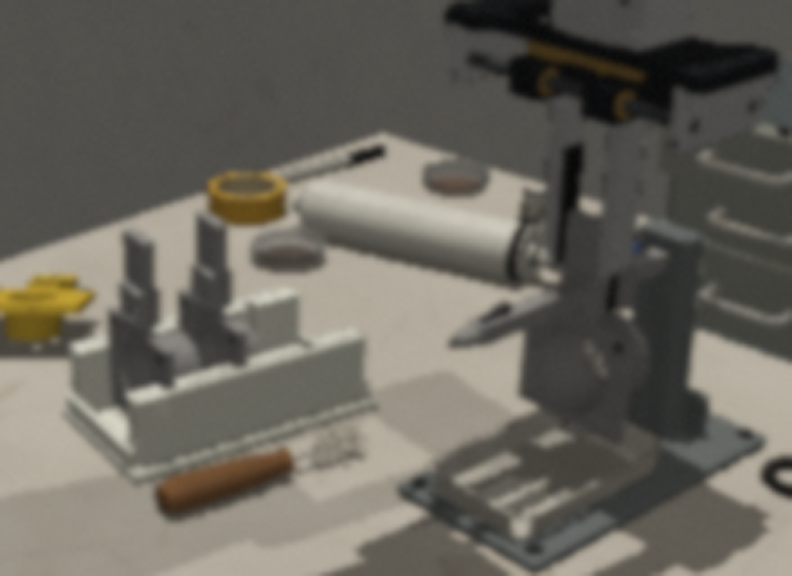

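```bash
python3 - <<'E'
from h import *
ctrl.move_straight((.6265,line(.6265),.1375),.03)
ctrl.grip(.044); ctrl.wait(.2); rep('open')
im2,d2=viewer.grab_frame('scene'); save(cv2.resize(im2[130:290,230:450],None,fx=3.6,fy=3.6,interpolation=cv2.INTER_CUBIC),'s7crop')
ctrl.move_straight((.6265,line(.6265),.21),.2)
s=rep()
im,d=viewer.grab_frame('wrist'); save(im,'w7'); i=info('wrist'); np.savez('w7.npz',im=im,d=d,pos=s['position'],**i)
E
```

```text
open t 22.31 pos [ 0.6265 -0.0263  0.1375] ori [-3.142  0.     3.065] F [ 0.32 -0.17 -0.1 ] M [0.02 0.   0.03] w 0.044
 t 22.87 pos [ 0.6264 -0.0262  0.2099] ori [-3.142  0.     3.065] F [-0.43 -0.56 -0.6 ] M [ 0.02  0.02 -0.01] w 0.044
```

View pics/s7crop.png

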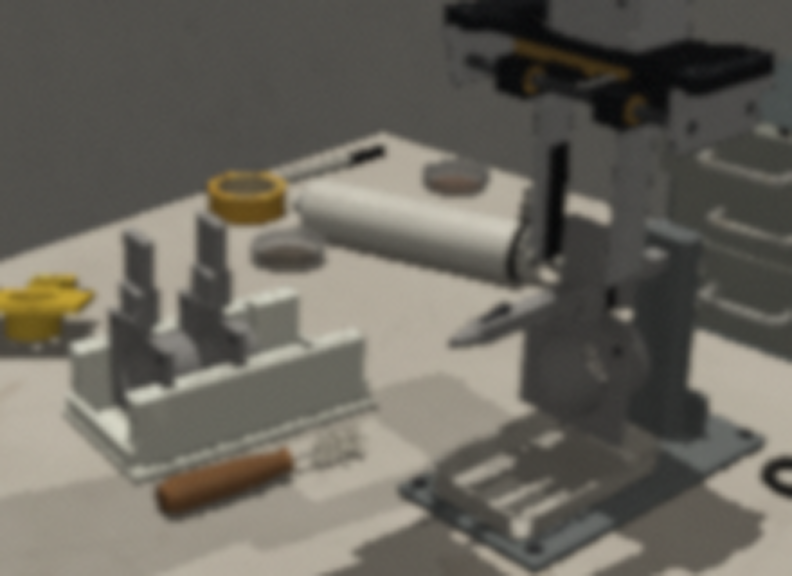

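View pics/w7.png

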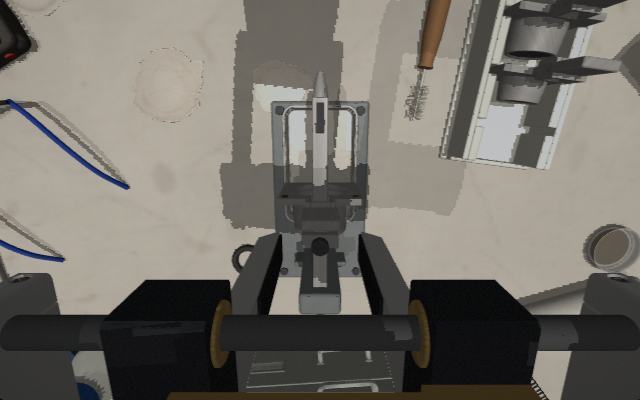

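```bash
cat >> h.py <<'E'
def carry():
    s=st(); p=s['position']
    ctrl.move_straight((p[0],p[1],.25),.25)
E
python3 - <<'E'
from h import *
ctrl.move_straight((.6265,line(.6265),.25),.2)
pick(.4821,.1914,.002)
carry()
ctrl.reach((.475,line(.475),.25),OH)
ctrl.move_straight((.475,line(.475),.138),.2); ctrl.wait(.3)
F0=base(4); rep(); print(F0.round(2))
x=slide(.475,.53,.138,.0275,F0,sp=.09,lat=5)
im2,d2=viewer.grab_frame('scene'); save(cv2.resize(im2[130:290,230:450],None,fx=3.6,fy=3.6,interpolation=cv2.INTER_CUBIC),'s8crop')
E
```

```text
at t 25.25 pos [0.483  0.1914 0.1047] ori [3.141e+00 1.000e-03 2.939e+00] F [ 0.22  0.35 -0.35] M [-0.01  0.    0.02] w 0.0443
gripped t 25.75 pos [0.4828 0.1917 0.1047] ori [3.141e+00 1.000e-03 2.940e+00] F [0.54 1.31 3.29] M [ 0.16 -0.    0.  ] w 0.0278
lifted t 26.63 pos [0.4813 0.1912 0.1761] ori [-3.141e+00 -2.000e-03  2.940e+00] F [-0.07 -0.19 -1.38] M [-0.01  0.03  0.03] w 0.028
 t 28.98 pos [ 0.4756 -0.0147  0.1388] ori [-3.141e+00  2.000e-03  3.065e+00] F [ 0.25 -0.1  -2.17] M [0.08 0.01 0.  ] w 0.0279
[ 0.27 -0.16 -2.48]
29.44 cmd 0.5025 pos [ 0.5023 -0.0167  0.1378] along -1.42 lat 0.62 z 0.88 My [ 0.04 -0.02 -0.01]
29.9 cmd 0.53 pos [ 0.5296 -0.0187  0.1378] along 0.18 lat 1.37 z 0.91 My [-0.01 -0.02 -0.04]
```

View pics/s8crop.png

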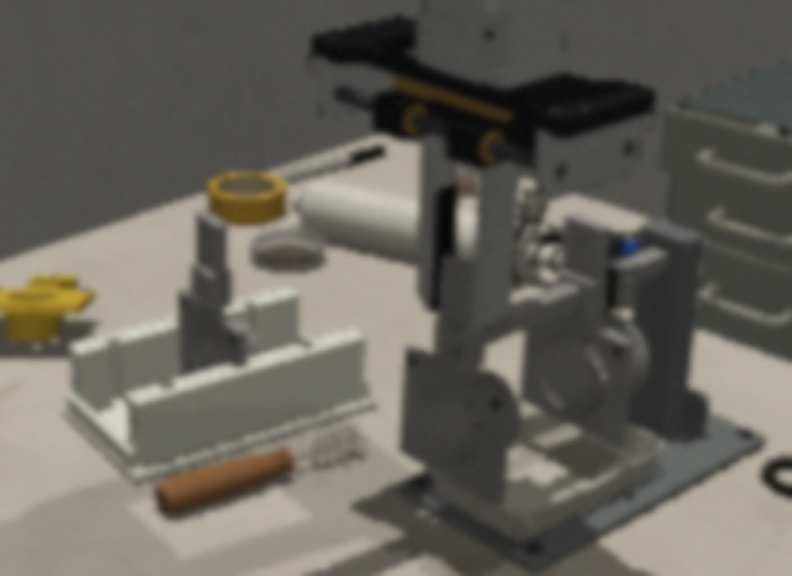

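```bash
python3 - <<'E'
from h import *
F0=np.array([.1,-.1,-2.0])
x=slide(.53,.578,.138,.008,F0,sp=.06,fmax=6,lat=5)
x=slide(x,.603,.1368,.005,F0,sp=.06,fmax=3)
if x>.602: x=slide(x,.618,.1368,.0015,F0,sp=.06,fmax=3)
im,d=viewer.grab_frame('wrist'); save(im,'w9')
im2,d2=viewer.grab_frame('scene'); save(cv2.resize(im2[130:290,230:450],None,fx=3.6,fy=3.6,interpolation=cv2.INTER_CUBIC),'s9crop')
E
```

```text
30.23 cmd 0.538 pos [ 0.5382 -0.0195  0.1381] along 0.01 lat 0.11 z 0.09 My [0.03 0.03 0.04]
30.52 cmd 0.546 pos [ 0.5471 -0.0202  0.1388] along -0.44 lat 0.56 z 4.45 My [ 0.    0.06 -0.03]
30.8 cmd 0.554 pos [ 0.5554 -0.0209  0.1384] along 0.47 lat 0.32 z 3.64 My [ 0.02 -0.18  0.  ]
31.08 cmd 0.562 pos [ 0.5631 -0.0214  0.1382] along 1.28 lat 0.72 z 3.1 My [-0.06 -0.24  0.  ]
31.37 cmd 0.57 pos [ 0.5708 -0.022   0.1381] along 0.9 lat -0.95 z 2.63 My [ 0.07 -0.21 -0.01]
31.65 cmd 0.578 pos [ 0.5777 -0.0224  0.1372] along -0.68 lat 1.18 z 0.19 My [ 0.01 -0.04 -0.03]
31.9 cmd 0.583 pos [ 0.5834 -0.023   0.1367] along 0.49 lat 0.45 z 0.64 My [-0.02 -0.05  0.01]
32.15 cmd 0.588 pos [ 0.5884 -0.0233  0.1367] along 0.74 lat -0.83 z 0.57 My [-0.01 -0.1   0.02]
32.4 cmd 0.593 pos [ 0.5934 -0.0237  0.1367] along -0.15 lat 0.24 z 1.64 My [-0.02 -0.08 -0.  ]
32.65 cmd 0.598 pos [ 0.5984 -0.0241  0.1367] along 0.96 lat -0.5 z 0.93 My [ 0.02 -0.06  0.03]
32.9 cmd 0.603 pos [ 0.6034 -0.0245  0.1367] along 0.61 lat 0.44 z 1.14 My [-0.   -0.07  0.06]
33.15 cmd 0.6045 pos [ 0.6046 -0.0246  0.1367] along 0.61 lat -0.15 z 2.11 My [ 0.04 -0.09  0.02]
33.4 cmd 0.606 pos [ 0.6061 -0.0247  0.1368] along -0.65 lat 0.07 z 0.85 My [ 0.02 -0.01  0.04]
33.65 cmd 0.6075 pos [ 0.6076 -0.0248  0.1368] along 0.64 lat 0.59 z 0.12 My [-0.02 -0.03 -0.02]
33.9 cmd 0.609 pos [ 0.6091 -0.0249  0.1368] along -0.33 lat -0.34 z 0.59 My [-0.01 -0.04  0.02]
34.15 cmd 0.6105 pos [ 0.6106 -0.025   0.1368] along 0.81 lat -0.38 z -0.37 My [-0.03 -0.02  0.01]
34.4 cmd 0.612 pos [ 0.612  -0.0251  0.1367] along -0.08 lat 0.09 z 0.69 My [0.01 0.05 0.01]
34.65 cmd 0.6135 pos [ 0.6129 -0.0251  0.1367] along -3.67 lat 0.26 z 3.29 My [0.08 0.61 0.05]
STOP
```

View pics/s9crop.png

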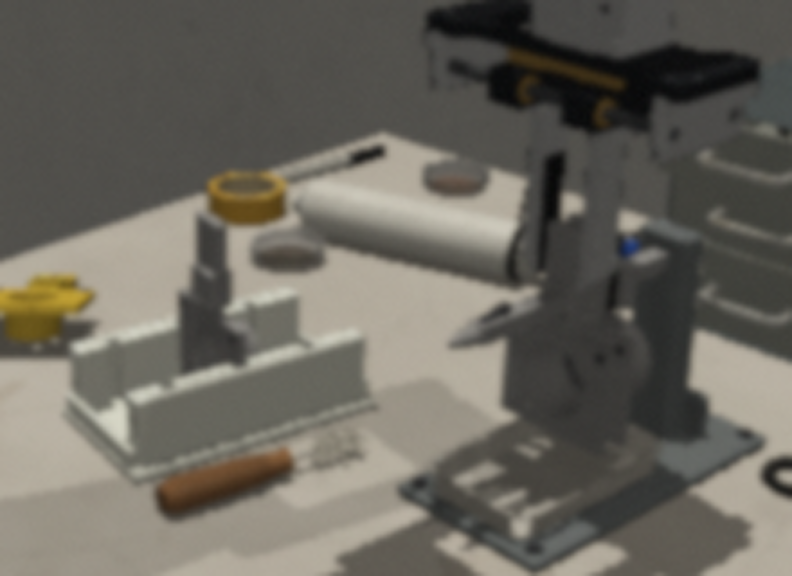

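```bash
python3 - <<'E'
from h import *
ctrl.move_straight((.6122,line(.6122),.1363),.03)
ctrl.grip(.044); ctrl.wait(.2); rep('open')
ctrl.move_straight((.6122,line(.6122),.25),.25)
im2,d2=viewer.grab_frame('scene'); save(cv2.resize(im2[130:290,230:450],None,fx=3.6,fy=3.6,interpolation=cv2.INTER_CUBIC),'s10crop')
im,d=viewer.grab_frame('wrist'); save(im,'w10')
E
```

```text
open t 35.68 pos [ 0.6122 -0.0251  0.1363] ori [-3.142  0.     3.065] F [-0.19 -0.32  0.19] M [0.04 0.02 0.01] w 0.044
```

View pics/s10crop.png

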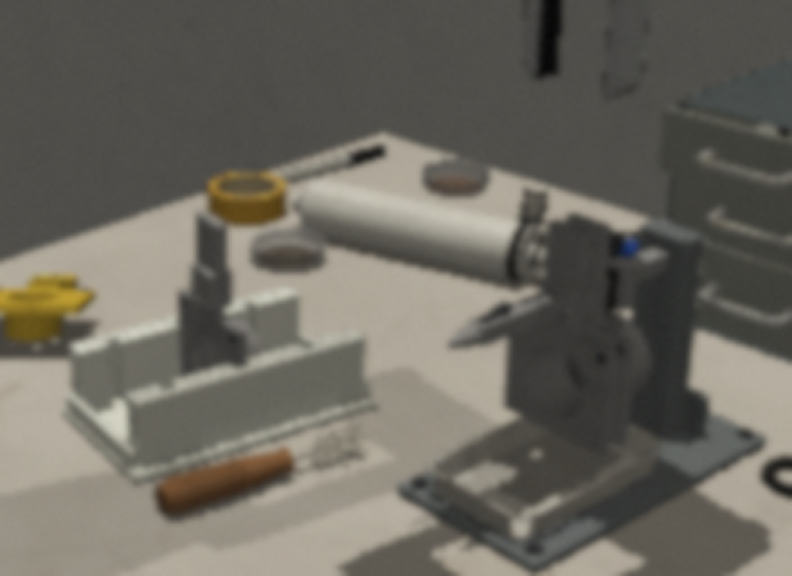

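View pics/w10.png

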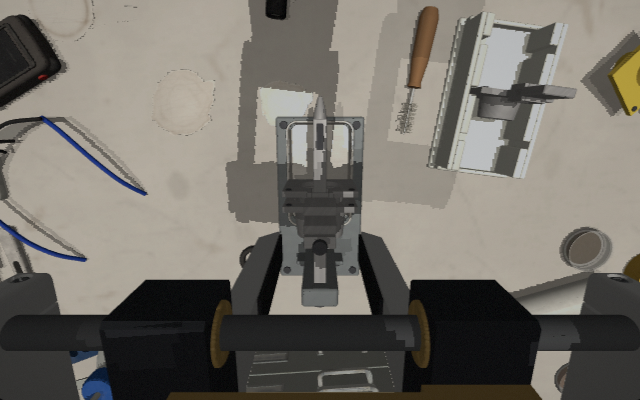

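```bash
python3 - <<'E'
from h import *
pick(.531,.1815,-.006,50)
carry()
ctrl.reach((.475,line(.475),.25),OH)
ctrl.move_straight((.475,line(.475),.130),.2); ctrl.wait(.3)
F0=base(4); rep(); print(F0.round(2))
x=slide(.475,.53,.130,.0275,F0,sp=.09,lat=5)
x=slide(.53,.578,.130,.008,F0,sp=.06,fmax=6,lat=5)
im2,d2=viewer.grab_frame('scene'); save(cv2.resize(im2[130:290,230:450],None,fx=3.6,fy=3.6,interpolation=cv2.INTER_CUBIC),'s11crop')
E
```

```text
at t 38.32 pos [0.5319 0.1815 0.0969] ori [3.141e+00 2.000e-03 2.939e+00] F [0.19 0.52 0.31] M [-0.   -0.    0.02] w 0.0441
gripped t 38.82 pos [0.5316 0.1818 0.0967] ori [3.141e+00 1.000e-03 2.940e+00] F [0.03 0.79 1.92] M [ 0.08 -0.07 -0.03] w 0.0277
lifted t 39.7 pos [0.5302 0.1814 0.1681] ori [-3.141e+00 -2.000e-03  2.940e+00] F [ 0.07  0.13 -1.06] M [ 0.04  0.01 -0.  ] w 0.0275
 t 42.12 pos [ 0.4756 -0.0147  0.1308] ori [-3.141e+00  2.000e-03  3.064e+00] F [ 0.03  0.31 -0.79] M [-0.01  0.03  0.01] w 0.0276
[ 0.12 -0.46 -1.18]
42.58 cmd 0.5025 pos [ 0.5023 -0.0167  0.1298] along -0.07 lat 0.29 z 0.7 My [0.04 0.01 0.04]
43.03 cmd 0.53 pos [ 0.5295 -0.0187  0.1298] along 0.42 lat 0.94 z -0.02 My [-0.    0.   -0.05]
43.32 cmd 0.538 pos [ 0.5381 -0.0195  0.1301] along 0.01 lat -0.1 z -0.68 My [ 0.05  0.01 -0.03]
43.6 cmd 0.546 pos [ 0.5471 -0.0202  0.1308] along 0.43 lat 0.76 z 4.06 My [ 0.04  0.02 -0.01]
43.88 cmd 0.554 pos [ 0.5554 -0.0209  0.1304] along 0.37 lat 0.61 z 3.61 My [-0.01 -0.21  0.02]
44.17 cmd 0.562 pos [ 0.5631 -0.0214  0.1302] along 1.47 lat 0.09 z 2.72 My [ 0.01 -0.2  -0.04]
44.45 cmd 0.57 pos [ 0.5708 -0.022   0.1301] along 0.75 lat 0.05 z 1.73 My [-0.03 -0.13 -0.01]
44.73 cmd 0.578 pos [ 0.5777 -0.0224  0.1292] along 1.2 lat 0.79 z 0.29 My [ 0.08 -0.   -0.03]
```

View pics/s11crop.png

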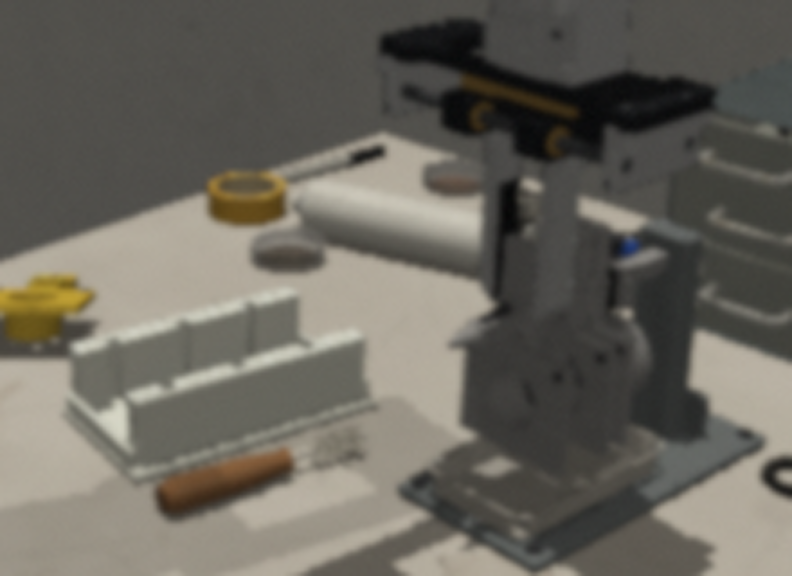

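```bash
python3 - <<'E'
from h import *
F0=np.array([.1,-.1,-1.1])
x=slide(.578,.592,.1289,.007,F0,sp=.06,fmax=3)
x=slide(x,.606,.1289,.0015,F0,sp=.06,fmax=3,lat=5)
x=slide(x,.608,.1289,.0006,F0,sp=.03,fmax=8.5,lat=6,settle=.05)
f=[]
for _ in range(6): ctrl.wait(.08); f.append((st()['contact_force']-F0))
print(np.round(f,2)); rep()
im2,d2=viewer.grab_frame('scene'); save(cv2.resize(im2[130:290,230:450],None,fx=3.6,fy=3.6,interpolation=cv2.INTER_CUBIC),'s12crop')
E
```

```text
45.05 cmd 0.585 pos [ 0.5853 -0.0231  0.1287] along -0.82 lat 0.27 z 0.4 My [-0.01 -0.03 -0.  ]
45.32 cmd 0.592 pos [ 0.5924 -0.0237  0.1288] along 0.89 lat 0.67 z -0.36 My [ 0.02 -0.    0.01]
45.57 cmd 0.5935 pos [ 0.5934 -0.0237  0.1287] along 0.57 lat 0.04 z 0.38 My [0.03 0.03 0.06]
45.82 cmd 0.595 pos [ 0.595  -0.0238  0.1288] along -0.32 lat 0.42 z -0.39 My [ 0.07  0.   -0.04]
46.07 cmd 0.5965 pos [ 0.5965 -0.0239  0.1288] along -0.74 lat 0.12 z 0.6 My [0.01 0.01 0.03]
46.32 cmd 0.598 pos [ 0.5969 -0.0239  0.1288] along -5.38 lat -0.33 z 3.13 My [0.09 0.9  0.01]
STOP
46.62 cmd 0.5986 pos [ 0.5971 -0.024   0.1288] along -5.92 lat 0.17 z 3.81 My [0.07 1.13 0.  ]
46.92 cmd 0.5992 pos [ 0.5972 -0.0239  0.1288] along -7.01 lat -0.62 z 4.83 My [ 0.08  1.39 -0.01]
47.22 cmd 0.5998 pos [ 0.5973 -0.024   0.1288] along -7.9 lat -0.65 z 6.45 My [0.15 1.64 0.03]
47.52 cmd 0.6004 pos [ 0.5974 -0.024   0.1288] along -9.07 lat 0.14 z 5.43 My [0.1  1.81 0.  ]
STOP
[[ -9.54   0.49   6.42]
 [-10.28   0.9    6.24]
 [ -8.9    0.64   6.88]
 [-10.18   1.16   5.78]
 [ -9.36   0.54   6.26]
 [ -9.99   0.3    6.91]]
 t 48.02 pos [ 0.5974 -0.0239  0.1288] ori [-3.142 -0.007  3.065] F [-9.89  0.2   5.81] M [ 0.08  1.84 -0.03] w 0.0278
```

View pics/s12crop.png

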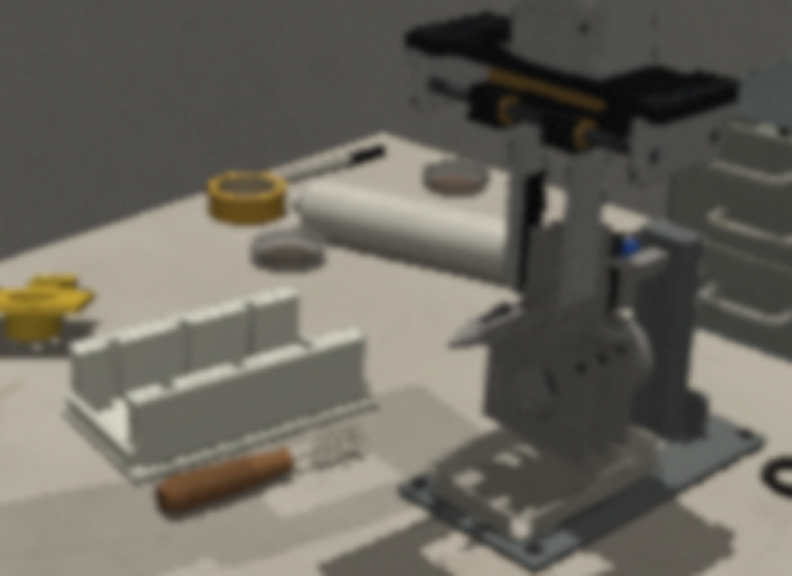

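```bash
python3 - <<'E'
from h import *
for x in (.599,.5975,.5968):
    ctrl.move_straight((x,line(x),.1288),.02); ctrl.wait(.05); rep()
x=.5968
ctrl.grip(.044); ctrl.wait(.2); rep('open')
im2,d2=viewer.grab_frame('scene'); save(cv2.resize(im2[130:290,230:450],None,fx=3.6,fy=3.6,interpolation=cv2.INTER_CUBIC),'s13crop')
ctrl.move_straight((x,line(x),.21),.15)
s=rep(); im,d=viewer.grab_frame('wrist'); save(im,'w13'); np.savez('w13.npz',im=im,d=d,**info('wrist'))
save(cv2.resize(im[60:300,230:420],None,fx=2.5,fy=2.5,interpolation=cv2.INTER_CUBIC),'w13crop')
im2,d2=viewer.grab_frame('scene'); save(cv2.resize(im2[180:270,320:450],None,fx=6,fy=6,interpolation=cv2.INTER_CUBIC),'s14crop')
P=cloud(d,info('wrist')); o=np.array([.6265,line(.6265)-.0013,0])
Q=(P-o)@np.stack([u,n_,[0,0,1]],1)
m=(Q[...,2]>.13)&(Q[...,2]<.185)&(abs(Q[...,1])<.016)&(abs(Q[...,0])<.06)
q=Q[m]; t=q[q[:,2]>.150]
h,e=np.histogram(t[:,0],bins=np.arange(-.06,.03,.002)); print([(round(a,3),int(b)) for a,b in zip(e,h) if b])
top=[t[(t[:,0]>=a)&(t[:,0]<a+.002)][:,2].max().round(4) for a,b in zip(e,h) if b]; print(top)
E
```

```text
t 48.37 pos [ 0.5974 -0.024   0.1288] ori [-3.142 -0.004  3.065] F [-6.3   0.22  2.89] M [0.05 1.34 0.01] w 0.0279
 t 48.67 pos [ 0.597  -0.0239  0.1287] ori [ 3.142e+00 -1.000e-03  3.065e+00] F [-4.05  0.18  1.44] M [0.08 0.93 0.03] w 0.0277
 t 48.97 pos [ 0.597  -0.024   0.1288] ori [3.142 0.    3.065] F [-3.79 -0.    0.27] M [0.06 0.54 0.03] w 0.0277
open t 49.65 pos [ 0.5969 -0.024   0.1288] ori [3.142 0.    3.065] F [ 0.84 -0.01 -0.25] M [0.02 0.03 0.03] w 0.0443
 t 50.39 pos [ 0.5962 -0.0238  0.2092] ori [ 3.141e+00 -1.000e-03  3.065e+00] F [-0.21  0.79 -1.33] M [0.02 0.01 0.01] w 0.044
[(np.float64(-0.038), 2), (np.float64(-0.036), 322), (np.float64(-0.034), 107), (np.float64(-0.032), 109), (np.float64(-0.03), 97), (np.float64(-0.028), 19), (np.float64(-0.022), 4), (np.float64(-0.02), 354), (np.float64(-0.018), 104), (np.float64(-0.016), 102), (np.float64(-0.014), 91), (np.float64(-0.012), 14), (np.float64(-0.006), 10), (np.float64(-0.004), 378), (np.float64(-0.002), 94), (np.float64(0.0), 95), (np.float64(0.002), 87), (np.float64(0.004), 2), (np.float64(0.016), 13), (np.float64(0.018), 28), (np.float64(0.02), 34), (np.float64(0.022), 35), (np.float64(0.024), 26), (np.float64(0.026), 27)]
[np.float64(0.1554), np.float64(0.167), np.float64(0.1672), np.float64(0.1674), np.float64(0.1672), np.float64(0.1653), np.float64(0.1626), np.float64(0.1671), np.float64(0.1674), np.float64(0.1671), np.float64(0.1669), np.float64(0.1652), np.float64(0.1648), np.float64(0.1675), np.float64(0.1672), np.float64(0.1671), np.float64(0.1672), np.float64(0.1642), np.float64(0.1519), np.float64(0.1525), np.float64(0.1522), np.float64(0.152), np.float64(0.1519), np.float64(0.1515)]
```

View pics/s14crop.png

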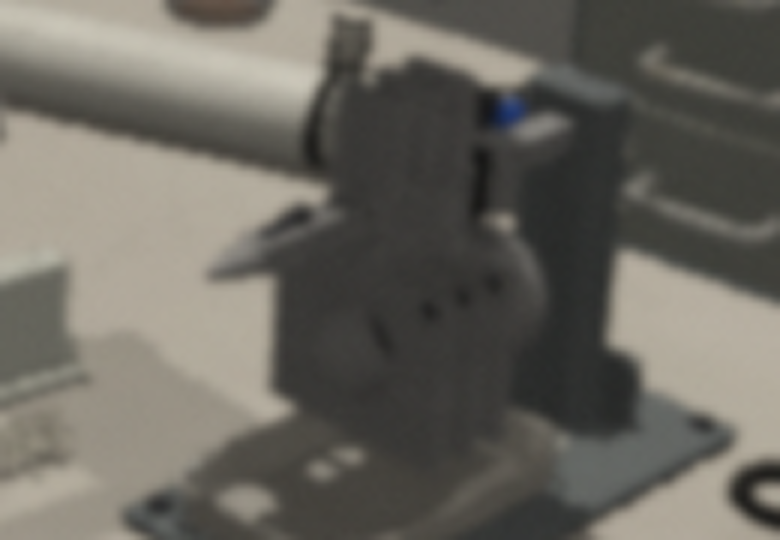

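View pics/w13crop.png

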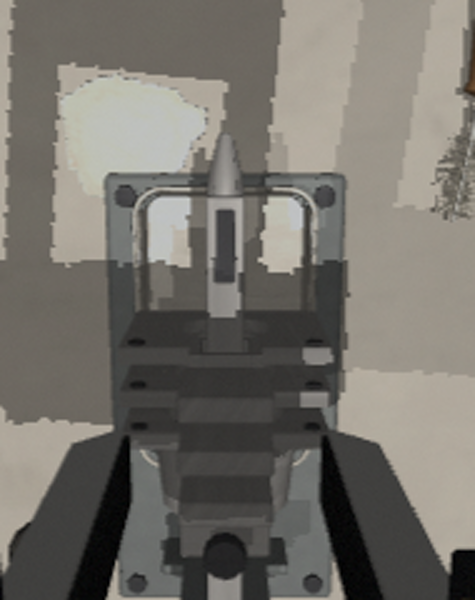

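```bash
python3 - <<'E'
from h import *
z=np.load('w13.npz'); P=cloud(z['d'],{k:z[k] for k in ('camera_matrix','xyz','rotation')}); o=np.array([.6265,line(.6265)-.0013,0])
Q=(P-o)@np.stack([u,n_,[0,0,1]],1)
t=Q[(Q[...,2]>.160)&(Q[...,2]<.185)&(abs(Q[...,1])<.016)&(abs(Q[...,0])<.05)]
for a,b in [(-.042,-.025),(-.025,-.009),(-.009,.008)]:
    k=t[(t[:,0]>a)&(t[:,0]<b)]; print(np.percentile(k[:,0],[2,98]).round(4),np.percentile(k[:,1],[2,98]).round(4),np.percentile(k[:,2],98).round(4))
s=st(); p=s['position']; ctrl.move_straight((p[0],p[1],.27),.2); ctrl.wait(.2)
rep(); job.finish_job()
E
```

```text
[-0.0356 -0.0277] [-0.0133  0.0129] 0.1673
[-0.0196 -0.0118] [-0.0134  0.0131] 0.1672
[-0.0036  0.0039] [-0.0134  0.0132] 0.1672
 t 51.14 pos [ 0.5945 -0.0236  0.2675] ori [ 3.141 -0.004  3.065] F [-0.09 -0.22 -0.81] M [-0.01 -0.01  0.02] w 0.044
the job is handed in; nothing more can be done
```

All three strainers hang nested on the hook behind the keeper, and I handed the job in at t ≈ 51 s. The hand-in gives no verdict, so I rely on my own last checks. I left the yellow look-alike alone.

- **Order and fit:** the large went on first, then the medium, then the small. In the last wrist depth picture the front faces of the three tabs lie 16.0 mm apart. They line up sideways, and their tops are at the same height to about 0.1 mm.
- **Press:** with the small strainer I pushed the set against the stop at about 9–10 N along the bar for over 0.5 s. I then eased off and opened the fingers, leaving nothing held. The wrist reading stayed under about 13 N; I could not measure the forces between strainers, or between strainers and hook, directly.
- **Keeper:** I had no single clean look at it as each strainer passed. I take it to have sprung back because the upward force dropped after each one passed, and it looks raised in the last pictures.
- **Disagreement:** the wrist camera read about 1.2 mm off to the side against the gripped strainer. I corrected for this before putting the first eye onto the bar, and all three went on without notable side force. No check failed.

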